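Seat the mixing beaker on the bench mixer and lock it

ROBOT

A 6-joint arm with a two-finger parallel gripper is mounted at the origin on a cart in front of the work surface, level with it; the furniture and walls round the work are solid. World frame = base frame: x ahead of the robot, y to its left, z up, the work surface at z = 0. Lengths are in m, angles in degrees, forces in N, time in s.
With the tool pointing down it reaches from about 0.25 to 0.85 m from the base axis. Payload 12.5 kg.
Tool frame: the origin (TCP) lies midway between the tips of the shut fingers; the grasp point (between the pads) lies 19 mm behind it; z points along the fingers, y is the line along which they close (so a half turn about z gives the same grasp; the last joint's range is limited). The gripper opens to 93 mm and grips with 3 to 60 N. Pads are 15 mm wide; open, the fingers measure 128 mm over their backs; the gripper's body (75 mm by 188 mm) begins 65 mm behind the grasp point.
Start: joints at [66.773, 20.094, 94.641, -0, 65.266, -4.847], TCP at [0.173, 0.522, 0.219] pointing down, gripper open.
Joint ranges: [-157.81, 157.81], [-45, 120.19], [0.68, 151.7], [-89.99, 269.99], [4.06, 180], [-164.3, 164.3]. Speed limits (degrees/s): [127.2, 127.2, 159.86, 180, 180, 180].

INTERFACE

Orientations are given as [roll, pitch, yaw] about the fixed x, y, z axes, in that order (R = Rz(yaw) Ry(pitch) Rx(roll)).
In Python, from station import get_state, read_camera, camera_params, job_done gives the robot as it stands.
- The arm moves only by the tool drive_tool, never from a script. Its argument "steps" is text: rows parted by semicolons, each of 7 numbers parted by spaces: the closure in counts, from 0 (fully open) to 255 (shut), then the shift along the tool's x, y, z in cm, then the turn, a rotation vector about the tool's x, y, z in rad. A call has 1 to 5 rows; each row is the pose to reach, as a shift and turn from the pose commanded when the call began, along the tool's axes at that moment; what a row does not reach only later rows make up. A row lasts 1/8 s, in which the tool goes at most 62.5 mm and 10.7 degrees, less where a joint would pass 70% of its speed; a pose out of reach is approached as far as the arm can. A call with a gripper value outside its range is refused whole. The fingers move at their own pace and stop on an object; "force" is the grip in N (left out, the last holds). Time passes only in rows, so rows that repeat a pose let the fingers close. It gives the time, the measured TCP pose, the force, the opening and the grip force at its end, in the units of the state.
- get_state(): the state, without advancing time (a new reading comes with each control period).
- read_camera(name): name is "side" or "top"; returns the picture (400x640x3 uint8, red, green, blue); there is no depth.
- camera_params(name): a dict with "vertical_fov" (degrees; the focal length in pixels is half the picture's height over the tangent of half this angle, whatever the lens; pixels are square), "cx", "cy" (the principal point, pixels), "D" ([k1, k2, p1, p2, k3] as OpenCV has them; the pictures are not rectified), "T" (4x4, takes a point from camera to world coordinates). Camera axes: x right, y down, z forward; pixel columns grow to the right and rows downward; lengths in m; the calibration is good to about 2 mm. A picture is of the moment at which its call begins. camera_params takes no time and is no camera call.
- job_done(): hands the job in; it is judged then, once.
The state is a dict: "time_s": time; "joints": joint angles; "qvel": joint speeds; "joint_efforts": joint torques, N m; "eef_pos": TCP position; "orientation": TCP orientation; "wrist_force": force on the tool from outside, world axes, zero at the start; "moment": the same for the moment, N m; "gripper_width": finger opening in m; "grip_force": force on a finger pad.
Only numpy, scipy, OpenCV 4.12 (cv2) and the standard library are available. Lean on these libraries where they do the work, as an engineer would, in place of code of your own. Each camera call takes 0.05 s, during which the arm holds its last target. There are 200 camera calls.

TASK

Put the lidded mixing beaker on the bench mixer so that its foot drops fully home, level, over the centre spigot and both drive pegs of the drive plate, then swing the lock lever fully shut so that its tip lies over the beaker's ledge. The drive plate has stopped at some unknown angle, so feel or look for the pegs. Leave the tape roll, jaw model, bur box and pen where they are.

Things in the scene. Friction and masses are not known exactly. Their poses are not given: they have to be found in the camera images.
- beaker: lidded mixing beaker, 134 mm tall, about 0.35 kg. Origin: centre of its underside, z up. Aluminium foot ring 96 mm diameter, 30 mm high (its top is the ledge); body 68 mm diameter to z = 92; grey lid 74 mm diameter, z = 92 to 102, with the grip bar on it. Foot hollow, 24 mm deep: a 23 mm square centre hole and, through it along x, a groove 14 mm wide, 76 mm long for the pegs (fits two ways)
- beaker_grip (a point): middle of the grey grip bar on the beaker's lid: 60 mm along the beaker's x, 26 mm wide along its y, z = 102 to 134 above the beaker's underside; this point at 118. Grasp it from above across the 26 mm
- mixer: white bench mixer, fixed; housing 130 mm along x, 175 mm along y (y = -65 to +110), top at z = 45. Origin: on the worktop under the spindle, z up. On top a round steel drive plate, 100 mm diameter, stiff to turn, with a centre spigot (20 mm diameter, 22 mm high, last 8 mm tapering to 10 mm) and two drive pegs (12 mm diameter, 10 mm high, 29 mm either side of the spindle)
- spindle (a point): centre of the drive plate's top face, z = 48. The line of the two pegs is turned up to 0.9 rad either way from the mixer's x axis; this angle is not reported (this point does not turn with the plate). With its groove off the pegs the beaker rests on their tops, underside at z = 58; fully home it stands on the plate at z = 48
- lock_lever (a joint): lock lever's angle about its upright post (rad): 0 = shut, inner tip over the seated beaker's ledge (3 mm above it); grows as it opens, to 1.7. At angle q the knob is, in the mixer's frame, at lock_pivot + 60 mm x (-sin q, cos q): opening carries it to the -x side. Stays where left; cannot shut unless the beaker is fully home
- lock_pivot (a point): pivot of the lock lever on top of its post, 85 mm from the spindle towards the mixer's +y, at z = 81; the lever is a flat steel bar z = 81 to 91
- lock_knob (a point): middle of the lever's black upright knob, 22 mm diameter, 32 mm high; it spans z = 124 to 156 on a thin stem and this point is at z = 140; it stands 60 mm from the pivot. Grasp or push it
- tape_roll: roll of tape lying flat, 104 mm diameter, 25 mm high; a bystander. Origin: centre of its underside
- jaw_model: pink jaw model with teeth, 63 x 76 x 22 mm; a bystander. Origin: centre of its underside
- bur_box: bur box with blue base and pale lid, 45 x 85 x 41 mm; a bystander. Origin: centre of its underside
- pen: black and white marker pen lying down, 135 mm long; a bystander. Origin: centre of its underside

How it is judged (in metres and radians):
On the way, in this order (a step that is already met when the one before it is completed fails the run):
1. the beaker is fully home over spigot and pegs (z of beaker in the frame of spindle between -0.004 and 0.004 m and horizontal distance between beaker and spindle below 0.005 m and angle between beaker's own z axis and vertical below 0.06 rad), for 0.2 s.
2. the lock lever is shut over the seated beaker (all of step 1 and value of joint lock_lever below 0.12 rad), for 0.2 s.
At the end, for the whole second after the job is handed in: the beaker stands level (within 0.06 rad) and at rest on the drive plate, its underside within 4 mm of the plate's face (pegs fully in) and within 5 mm of the spindle axis; the lock lever is within 0.12 rad of shut; tape roll, jaw model, bur box and pen are within 40 mm of where they stood (all of step 2 and distance of each of tape_roll, jaw_model, bur_box, pen from where it was at the start of the episode below 0.04 m and linear speed of beaker below 0.02 m/s); the robot touches nothing.
It fails at once if a bystander (tape roll, jaw model, bur box, pen) is moved by more than 40 mm (not (distance of each of tape_roll, jaw_model, bur_box, pen from where it was at the start of the episode below 0.04 m)).
It also fails if it takes over 72 s, if anything falls off the work surface, if the arm or the gripper's body presses on something with over 40 N, if the wrist force passes 120 N, or if a joint passes its speed limit or range.

## Working session

There is one attempt and no reset: what is moved stays moved. The work goes in short steps, Python scripts to look and compute and a tool call to move; the robot and the scene stay as the last step left them, time stands still between calls to the robot, and variables do not carry over. Pictures are saved under pics/ and viewed, at most 10 in all, crops included, and the job is handed in when it is done.

Besides the shell and the picture viewer there is one more tool, called after "Call:" by a JSON object that holds its "api" and its "payload". drive_tool: Moves the arm, as the interface text tells. Its arguments: {"type":"object","properties":{"steps":{"type":"string"},"force":{"type":"number"}},"required":["steps"]}

```bash
mkdir -p pics; ls; python3 - <<'E'
from station import *
import cv2
print(get_state())
for n in("top","side"):
    p=camera_params(n);print(n,p)
    cv2.imwrite(f"pics/{n}0.png",read_camera(n)[:,:,::-1])
E
```

```text
pics
{'time_s': 0.0, 'joints': array([ 6.67722719e+01,  2.01249510e+01,  9.46776552e+01, -9.58790867e-04,
        6.52645999e+01, -4.84774250e+00]), 'qvel': array([-0.01167919, -0.03088968, -0.00741918, -0.03195022, -0.02719131,
        0.03842725]), 'joint_efforts': array([-1.75803751e-03, -4.97314239e+01, -2.85258919e+01,  6.97997119e-02,
        2.56473647e-02, -5.49052959e-05]), 'eef_pos': array([0.17327156, 0.52162702, 0.21809088]), 'orientation': array([-1.79932961e+02, -4.81222505e-03,  1.61620413e+02]), 'wrist_force': array([-0.20113602, -0.15926738,  0.02507843]), 'moment': array([-0.01297467,  0.0339234 ,  0.03197599]), 'grip_force': 0.0, 'gripper_width': 0.09276978630819278}
top {'vertical_fov': 55.04962781126057, 'cx': 318.22652671530886, 'cy': 201.9120848216516, 'D': array([-0.07542223,  0.        ,  0.        ,  0.        ,  0.        ]), 'T': array([[-0.00560479, -0.99058552,  0.13678055,  0.45631172],
       [-0.999732  ,  0.00862307,  0.02148403,  0.06710166],
       [-0.02246124, -0.13662348, -0.99036837,  0.94467446],
       [ 0.        ,  0.        ,  0.        ,  1.        ]])}
side {'vertical_fov': 43.70089550497749, 'cx': 321.70228067773917, 'cy': 197.95647580546992, 'D': array([-0.14678554,  0.        ,  0.        ,  0.        ,  0.        ]), 'T': array([[ 0.61904943, -0.61354445,  0.49024586, -0.02637119],
       [-0.78527199, -0.49248529,  0.37524145, -0.38682332],
       [ 0.01121156, -0.61726935, -0.78667201,  1.09441348],
       [ 0.        ,  0.        ,  0.        ,  1.        ]])}
```

View pics/top0.png

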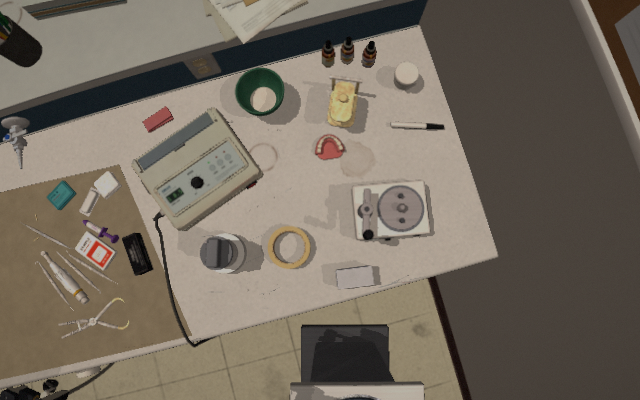

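View pics/side0.png

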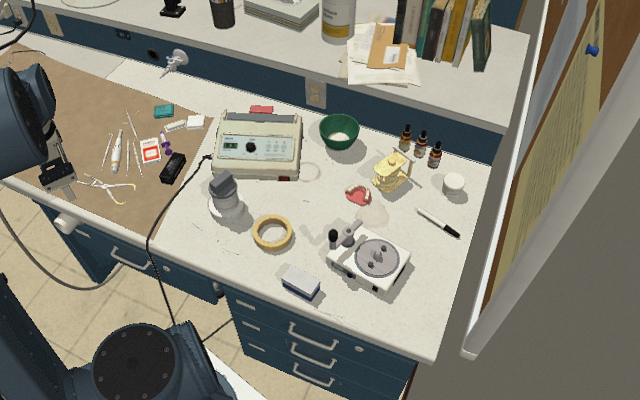

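The top view shows the beaker near (220,252), the drive plate near (403,208) and the lever knob near (368,235). The bur box is at (355,277) and the tape at (290,247). Next I'll zoom in on the beaker and mixer.

```bash
python3 - <<'E'
import cv2,numpy as np
t=cv2.imread("pics/top0.png")
a=cv2.resize(t[170:250,340:440],None,fx=7.5,fy=7.5,interpolation=cv2.INTER_CUBIC)
cv2.imwrite("pics/c1.png",a)
b=cv2.resize(t[222:282,180:260],None,fx=7.5,fy=7.5,interpolation=cv2.INTER_CUBIC)
cv2.imwrite("pics/c2.png",b)
E
```

```text
(no output)
```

View pics/c1.png

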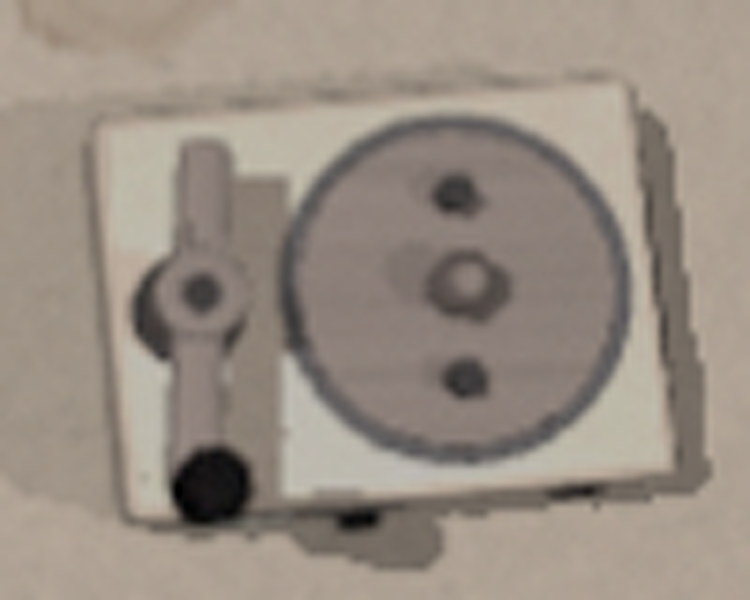

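View pics/c2.png

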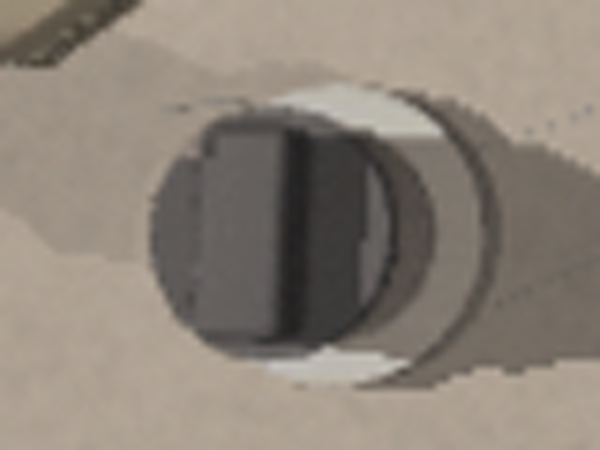

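The crop shows the peg tops at (455,193) and (466,378), the plate rim centred at (457,288), the pivot at (202,292) and the knob at (211,485). The grip bar's top face runs about x 203–300, y 120–345. The foot ring's right edge is at 497, spanning y 85–385.

```bash
cat > h.py <<'E'
import numpy as np,cv2
from station import *
def KD(n):
    p=camera_params(n);f=200/np.tan(np.radians(p["vertical_fov"]/2))
    return np.array([[f,0,p["cx"]],[0,f,p["cy"]],[0,0,1]]),p["D"],p["T"]
def ray(n,uv,z):
    K,D,T=KD(n)
    q=cv2.undistortPoints(np.array([[uv]],float),K,D)[0,0]
    d=T[:3,:3]@[q[0],q[1],1];o=T[:3,3]
    return (o+d*(z-o[2])/d[2])[:2]
def proj(n,P):
    K,D,T=KD(n);Ti=np.linalg.inv(T)
    return cv2.projectPoints(np.array(P,float).reshape(-1,1,3),cv2.Rodrigues(Ti[:3,:3])[0],Ti[:3,3],K,D)[0][:,0]
def cr(u,v,x0,y0,s=7.5): return (x0+(u+.5)/s-.5,y0+(v+.5)/s-.5)
E
python3 - <<'E'
from h import *
M=lambda u,v,z:ray("top",cr(u,v,340,170),z)
B=lambda u,v,z:ray("top",cr(u,v,180,222),z)
c=M(457,288,.048);p1=M(455,193,.058);p2=M(466,378,.058);pv=M(202,292,.091);k=M(211,485,.156)
print("plate",c,"pegs",p1,p2,(p1+p2)/2,np.linalg.norm(p1-p2),"pegdir",np.degrees(np.arctan2(*(p1-p2)[::-1])))
print("spig top",M(473,273,.070))
print("pivot",pv,np.linalg.norm(pv-c),np.degrees(np.arctan2(*(pv-c)[::-1])),"knob",k,np.linalg.norm(k-pv),np.degrees(np.arctan2(*(k-pv)[::-1])))
for q in [(97,121),(627,84),(677,470),(128,520)]:print("housing",M(*q,.045))
for q in [(203,120),(300,128),(285,345),(190,335)]:print("bar",B(*q,.134))
print("foot c",B(346,235,.015),B(346,235,.03),"edgeR",B(497,235,.03),B(497,235,0))
print("foot top/bot",B(346,85,.03),B(340,385,.03))
print("lid c",B(151,230,.097),B(393,230,.097))
E
```

```text
plate [ 0.56410052 -0.10681638] pegs [ 0.59268992 -0.10529218] [ 0.5348961  -0.10671441] [ 0.56379301 -0.1060033 ] 0.05781131056348993 pegdir 1.4096888600518107
spig top [ 0.56603444 -0.10761634]
pivot [ 0.5583966  -0.02230779] 0.08470086045452947 93.86133010330796 knob [ 0.49750676 -0.01679985] 0.06113844629918931 174.83123321607135
housing [0.61877    0.00488774]
housing [ 0.62928519 -0.16394908]
housing [ 0.50659833 -0.17445039]
housing [ 0.49263777 -0.00255651]
bar [0.49351508 0.32339563]
bar [0.4911718  0.29525834]
bar [0.43019074 0.29805294]
bar [0.43292098 0.32539996]
foot c [0.46166042 0.31273982] [0.46157412 0.30877652] edgeR [0.46150692 0.26015389] [0.46167732 0.26648572]
foot top/bot [0.50935586 0.30990776] [0.41431463 0.30968035]
lid c [0.4626709  0.34987132] [0.46264086 0.27704177]
```

```bash
python3 - <<'E'
import cv2,numpy as np
t=cv2.imread("pics/side0.png")
a=cv2.resize(t[160:230,190:260],None,fx=7,fy=7,interpolation=cv2.INTER_CUBIC)
cv2.imwrite("pics/c3.png",a)
E
```

```text
(no output)
```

View pics/c3.png

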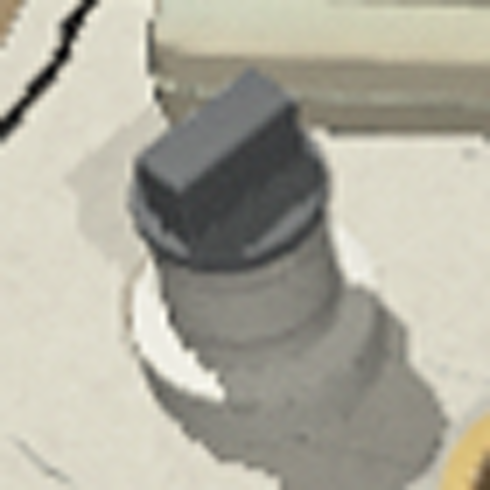

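The side crop shows the bar's top-face corners at (252,68), (300,107), (180,192) and (135,158).

```bash
python3 - <<'E'
from h import *
P=np.array([ray("side",cr(u,v,190,160,7),.134) for u,v in[(252,68),(300,107),(180,192),(135,158)]])
print(P,P.mean(0))
for a,b in[(0,3),(1,2)]:d=P[a]-P[b];print(np.linalg.norm(d),np.degrees(np.arctan2(d[1],d[0])))
for u,v in [(130,300),(410,320)]: print(ray("side",cr(u,v,190,160,7),.03))
from scipy.spatial.transform import Rotation as R
s=get_state();print(R.from_euler('xyz',s['orientation'],degrees=True).as_matrix().round(3))
E
```

```text
[[0.49096602 0.3221745 ]
 [0.48853827 0.29490642]
 [0.4329177  0.30037509]
 [0.43379174 0.32464064]] [0.46155343 0.31052416]
0.05722743849178162 -2.4698428724022805
0.055888765237730134 -5.615332115142385
[0.43250725 0.35103865]
[0.49367245 0.25945243]
[[-0.949  0.315 -0.   ]
 [ 0.315  0.949 -0.001]
 [ 0.    -0.001 -1.   ]]
```

```bash
cat >> h.py <<'E'
from scipy.spatial.transform import Rotation as R
def go(xyz,yaw,tilt=True):
    "tool shift (cm) and turn (rad) to TCP xyz, tool-x heading yaw (deg), pointing down"
    s=get_state();A=R.from_euler('xyz',s['orientation'],degrees=True)
    B=R.from_euler('xyz',[180,0,yaw],degrees=True)
    print("t",s['time_s'],"shift",(A.inv().apply(np.array(xyz)-s['eef_pos'])*100).round(2),"turn",(A.inv()*B).as_rotvec().round(4),"F",s['wrist_force'].round(1))
E
python3 -c "
from h import *
go([.462,.310,.218],177.3)"
```

```text
t 0.1 shift [-3.407e+01 -1.098e+01  3.000e-02] turn [-1.000e-03 -2.000e-04 -2.736e-01] F [-0.2  1.   0.3]
```

Call:
{"api": "drive_tool", "payload": {"steps": "0 -34 -11 0 0 0 -0.274;0 -34 -11 0 0 0 -0.274;0 -34 -11 0 0 0 -0.274;0 -34 -11 0 0 0 -0.274;0 -34 -11 0 0 0 -0.274"}}

```text
time_s: 0.72
eef_pos: [0.4222, 0.3387, 0.2185]
orientation: [-180.0, -0.0, 177.3]
wrist_force: [0.7, 0.7, 0.2]
gripper_width: 0.0928
grip_force: 0.0
```

```bash
python3 -c "
from h import *
go([.462,.310,.218],177.3)"
```

```text
t 0.725 shift [-4.11 -2.68  0.05] turn [-0.0001 -0.0002  0.0004] F [0.7 0.7 0.2]
```

Call:
{"api": "drive_tool", "payload": {"steps": "0 0 0 0 0 0 0;0 0 0 0 0 0 0"}}

```text
time_s: 0.98
eef_pos: [0.4204, 0.3402, 0.2183]
orientation: [-180.0, -0.0, 177.3]
wrist_force: [-0.5, 0.6, -0.0]
gripper_width: 0.0928
grip_force: 0.0
```

```bash
python3 -c "
from h import *
go([.462,.310,.218],177.3)"
```

```text
t 0.975 shift [-4.3  -2.82  0.03] turn [-0.0003 -0.0008 -0.0002] F [-0.5  0.6 -0. ]
```

Call:
{"api": "drive_tool", "payload": {"steps": "0 -4.3 -2.8 0 0 0 0;0 -4.3 -2.8 5 0 0 0;0 -4.3 -2.8 9 0 0 0;0 -4.3 -2.8 11.1 0 0 0;0 -4.3 -2.8 11.1 0 0 0"}}

```text
time_s: 1.6
eef_pos: [0.4608, 0.3109, 0.1064]
orientation: [-179.9, -0.2, 177.4]
wrist_force: [-0.4, -0.5, 0.2]
gripper_width: 0.0927
grip_force: 0.0
```

Call:
{"api": "drive_tool", "payload": {"steps": "255 0 0 0 0 0 0;255 0 0 0 0 0 0;255 0 0 0 0 0 0;255 0 0 0 0 0 0;255 0 0 0 0 0 0", "force": 35}}

```text
time_s: 2.22
eef_pos: [0.4626, 0.3102, 0.1078]
orientation: [180.0, 0.0, 177.3]
wrist_force: [-1.1, 1.0, 0.9]
gripper_width: 0.0475
grip_force: 0.0
```

Call:
{"api": "drive_tool", "payload": {"steps": "255 0 0 0 0 0 0;255 0 0 0 0 0 0;255 0 0 0 0 0 0"}}

```text
time_s: 2.6
eef_pos: [0.4622, 0.31, 0.1073]
orientation: [-180.0, -0.0, 177.3]
wrist_force: [-0.5, 1.4, -0.1]
gripper_width: 0.0258
grip_force: 34.9
```

Call:
{"api": "drive_tool", "payload": {"steps": "255 0 0 -2 0 0 0;255 0 0 -8 0 0 0;255 0 0 -14 0 0 0;255 0 0 -18 0 0 0;255 0 0 -18 0 0 0"}}

```text
time_s: 3.22
eef_pos: [0.4632, 0.3105, 0.2897]
orientation: [179.9, 0.2, 177.3]
wrist_force: [0.2, -0.6, -5.2]
gripper_width: 0.0258
grip_force: 34.9
```

```bash
python3 - <<'E'
from h import *
cv2.imwrite("pics/s1.png",cv2.resize(read_camera("side")[60:260,150:350,::-1],None,fx=3,fy=3,interpolation=cv2.INTER_CUBIC))
go([.564,-.106,.287],181.4)
E
```

```text
t 3.275 shift [-1.210e+01 -4.108e+01  2.000e-02] turn [-0.0001  0.0001 -0.0713] F [ 0.  -0.2 -6.2]
```

View pics/s1.png

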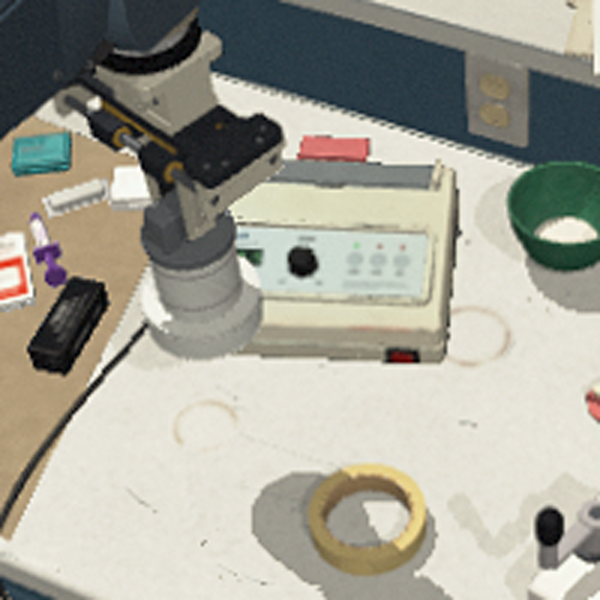

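The beaker hangs level in the gripper. The foot silhouette spans x 142–263 in the crop, and nothing is disturbed.

```bash
python3 - <<'E'
from h import *
a=np.linspace(0,2*np.pi,200)
for c in [(.4625,.310),(.4675,.310)]:
  P=np.vstack([np.c_[c[0]+.048*np.cos(a),c[1]+.048*np.sin(a),0*a+z] for z in(.183,.213)])
  q=(proj("side",P)-[150,60]+.5)*3-.5; print(q.min(0),q.max(0))
E
```

```text
[140.33338759 249.01159316] [263.76065032 361.39805532]
[144.88658119 245.61394974] [268.00684085 357.67118526]
```

Call:
{"api": "drive_tool", "payload": {"steps": "255 -12.1 -41 0 0 0 -0.071;255 -12.1 -41 0 0 0 -0.071;255 -12.1 -41 0 0 0 -0.071;255 -12.1 -41 0 0 0 -0.071;255 -12.1 -41 0 0 0 -0.071"}}

```text
time_s: 3.9
eef_pos: [0.536, 0.0047, 0.2848]
orientation: [180.0, -0.2, -178.6]
wrist_force: [1.1, -0.0, -4.1]
gripper_width: 0.0256
grip_force: 35.0
```

Call:
{"api": "drive_tool", "payload": {"steps": "255 0 0 0 0 0 0;255 0 0 0 0 0 0"}}

```text
time_s: 4.15
eef_pos: [0.536, 0.0069, 0.2855]
orientation: [180.0, -0.2, -178.7]
wrist_force: [-0.1, 0.4, -4.8]
gripper_width: 0.026
grip_force: 35.0
```

```bash
python3 -c "
from h import *
go([.564,-.106,.287],181.4)"
```

```text
t 4.15 shift [ -2.54 -11.35  -0.17] turn [ 0.0007 -0.0037 -0.0009] F [-0.1  0.4 -4.8]
```

Call:
{"api": "drive_tool", "payload": {"steps": "255 -2.54 -11.35 -0.2 0 -0.004 0;255 -2.54 -11.35 -0.2 0 -0.004 0;255 -2.54 -11.35 -0.2 0 -0.004 0;255 -2.54 -11.35 -0.2 0 -0.004 0"}}

```text
time_s: 4.65
eef_pos: [0.5646, -0.1047, 0.2887]
orientation: [179.9, 0.1, -178.5]
wrist_force: [-0.1, 0.3, -5.1]
gripper_width: 0.0258
grip_force: 35.0
```

```bash
python3 -c "
from h import *
go([.564,-.1063,.187],181.4)"
```

```text
t 4.65 shift [ 0.09 -0.17 10.17] turn [0.001  0.0023 0.0009] F [-0.1  0.3 -5.1]
```

Call:
{"api": "drive_tool", "payload": {"steps": "255 0.05 -0.15 4 0 0 0;255 0.05 -0.15 8 0 0 0;255 0.05 -0.15 10 0 0 0;255 0.05 -0.15 10 0 0 0;255 0.05 -0.15 10 0 0 0"}}

```text
time_s: 5.28
eef_pos: [0.5654, -0.1069, 0.1907]
orientation: [-180.0, 0.3, -178.5]
wrist_force: [0.1, 0.4, -5.1]
gripper_width: 0.0257
grip_force: 35.0
```

```bash
python3 -c "
from h import *
go([.564,-.1063,.155],181.4)"
```

```text
t 5.275 shift [0.16 0.06 3.57] turn [-0.0004  0.0054  0.0011] F [ 0.1  0.4 -5.1]
```

Call:
{"api": "drive_tool", "payload": {"steps": "255 0.12 0.05 0 0 0.005 0.001;255 0.12 0.05 0.8 0 0.005 0.001;255 0.12 0.05 1.4 0 0.005 0.001;255 0.12 0.05 1.8 0 0.005 0.001;255 0.12 0.05 2.1 0 0.005 0.001"}}

```text
time_s: 5.9
eef_pos: [0.5638, -0.1072, 0.1683]
orientation: [180.0, -0.1, -178.7]
wrist_force: [1.2, 1.1, -4.6]
gripper_width: 0.0258
grip_force: 35.0
```

```bash
python3 -c "
from h import *
go([.564,-.1063,.155],181.4)"
```

```text
t 5.9 shift [-0.02  0.09  1.33] turn [ 0.0002 -0.001  -0.0014] F [ 1.2  1.1 -4.6]
```

Over the spigot with no side load. I'll continue down gently past the peg tops.

Call:
{"api": "drive_tool", "payload": {"steps": "255 0 0.05 0.2 0 0 0;255 0 0.05 0.4 0 0 0;255 0 0.05 0.6 0 0 0;255 0 0.05 0.7 0 0 0"}}

```text
time_s: 6.4
eef_pos: [0.564, -0.1068, 0.1617]
orientation: [-180.0, -0.0, -178.7]
wrist_force: [1.2, 0.5, -3.2]
gripper_width: 0.0258
grip_force: 35.0
```

```bash
python3 -c "
from h import *
go([.564,-.1063,.155],181.4);print(get_state()['moment'])"
```

```text
t 6.4 shift [-0.01  0.05  0.67] turn [-0.0001 -0.0005 -0.0013] F [ 1.2  0.5 -3.2]
[ 0.04718129 -0.33847774  0.04461338]
```

Call:
{"api": "drive_tool", "payload": {"steps": "255 0 0 0.2 0 0 0;255 0 0 0.4 0 0 0;255 0 0 0.55 0 0 0;255 0 0 0.65 0 0 0;255 0 0 0.65 0 0 0"}}

```text
time_s: 7.02
eef_pos: [0.564, -0.1068, 0.1565]
orientation: [-180.0, -0.0, -178.7]
wrist_force: [-2.8, 0.8, 9.4]
gripper_width: 0.0255
grip_force: 35.0
```

```bash
python3 -c "
from h import *
go([.564,-.1063,.155],181.4);print(get_state()['moment'])"
```

```text
t 7.025 shift [-0.    0.05  0.15] turn [-0.0004 -0.     -0.0012] F [-2.8  0.8  9.4]
[0.30137641 0.51042976 0.06695146]
```

Call:
{"api": "drive_tool", "payload": {"steps": "255 0 0.03 0.1 0 0 0;255 0 0.03 0.15 0 0 0;255 0 0.03 0.15 0 0 0"}}

```text
time_s: 7.4
eef_pos: [0.5641, -0.1068, 0.1564]
orientation: [-179.9, 0.0, -178.7]
wrist_force: [-9.6, 0.2, 23.3]
gripper_width: 0.0256
grip_force: 35.0
```

Call:
{"api": "drive_tool", "payload": {"steps": "100 0 0 0 0 0 0;100 0 0 0 0 0 0;100 0 0 0 0 0 0;100 0 0 0 0 0 0;100 0 0 0 0 0 0"}}

```text
time_s: 8.02
eef_pos: [0.5637, -0.1064, 0.1535]
orientation: [180.0, -0.1, -178.7]
wrist_force: [0.2, 1.2, -0.0]
gripper_width: 0.0566
grip_force: 0.0
```

```bash
python3 -c "
from h import *
go([.564,-.1063,.155],181.4);print(get_state()['gripper_width'])"
```

```text
t 8.025 shift [-0.03  0.01 -0.15] turn [ 0.0001 -0.0012 -0.0012] F [ 0.2  1.2 -0. ]
0.05662249864420788
```

Call:
{"api": "drive_tool", "payload": {"steps": "100 0 0 -3 0 0 0;100 0 0 -8 0 0 0;100 5 0 -12 0 0 0;0 11 5 -12 0 0 0;0 16 11 -12 0 0 0"}}

```text
time_s: 8.65
eef_pos: [0.4216, -0.0229, 0.274]
orientation: [-180.0, -0.0, -178.8]
wrist_force: [0.6, 1.2, 0.1]
gripper_width: 0.0723
grip_force: 0.0
```

Call:
{"api": "drive_tool", "payload": {"steps": "0 0 6 0 0 0 0;0 0 6 0 0 0 0"}}

```text
time_s: 8.9
eef_pos: [0.4212, 0.0394, 0.2741]
orientation: [180.0, -0.0, -178.4]
wrist_force: [0.6, -0.4, -1.2]
gripper_width: 0.0907
grip_force: 0.0
```

```bash
python3 - <<'E'
from h import *
s=get_state();print(s['joints'].round(1),s['eef_pos'])
a=read_camera("side")[180:310,300:430,::-1];b=read_camera("top")[160:260,330:450,::-1]
a=cv2.resize(a,(600,600),interpolation=cv2.INTER_CUBIC)
cv2.imwrite("pics/a2.png",a)
cv2.imwrite("pics/b2.png",cv2.resize(b,None,fx=6,fy=6,interpolation=cv2.INTER_CUBIC))
E
```

```text
[ -1.    3.  107.8   0.   69.2 -92.6] [0.42116906 0.03935674 0.27411089]
```

View pics/a2.png

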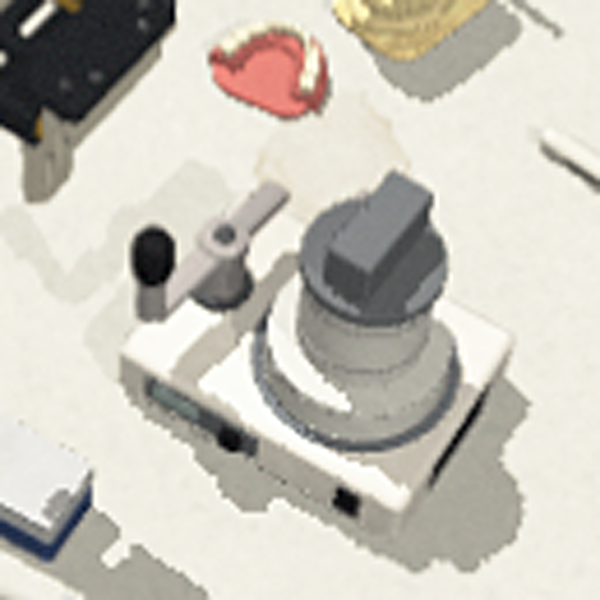

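View pics/b2.png

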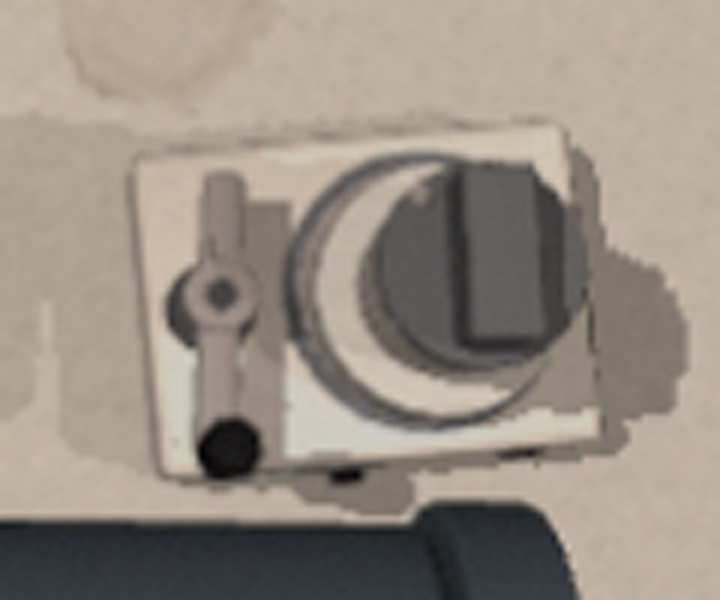

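The side view shows the beaker level and its foot flush on the plate. The lever is still open, with its knob at about (230,448) in the top crop. Next I'll move over the knob.

```bash
python3 -c "
from h import *
go([.4985,-.0165,.274],174.8)"
```

```text
t 9.0 shift [-7.54 -5.51 -0.02] turn [-0.0003 -0.0007  0.1156] F [-0.2 -0.1 -0.4]
```

Call:
{"api": "drive_tool", "payload": {"steps": "0 -7.54 -5.5 0 0 0 0.116;0 -7.54 -5.5 0 0 0 0.116;0 -7.54 -5.5 6 0 0 0.116;0 -7.54 -5.5 11 0 0 0.116;0 -7.54 -5.5 13 0 0 0.116"}}

```text
time_s: 9.62
eef_pos: [0.497, -0.0183, 0.1407]
orientation: [-180.0, -0.3, 174.6]
wrist_force: [0.8, -0.6, 0.5]
gripper_width: 0.093
grip_force: 0.0
```

Call:
{"api": "drive_tool", "payload": {"steps": "0 0 0 1 0 0 0;0 0 0 2 0 0 0;0 0 0 2 0 0 0"}}

```text
time_s: 10.0
eef_pos: [0.4983, -0.017, 0.1236]
orientation: [-180.0, -0.1, 174.7]
wrist_force: [0.0, -0.3, 0.7]
gripper_width: 0.0931
grip_force: 0.0
```

```bash
python3 -c "
from h import *
go([.4985,-.0165,.122],174.8)"
```

```text
t 10.0 shift [-0.02  0.06  0.16] turn [-0.0001 -0.0011 -0.0025] F [ 0.  -0.3  0.7]
```

Call:
{"api": "drive_tool", "payload": {"steps": "255 0 0 0.1 0 0 0;255 0 0 0.1 0 0 0;255 0 0 0.1 0 0 0;255 0 0 0.1 0 0 0;255 0 0 0.1 0 0 0", "force": 12}}

```text
time_s: 10.62
eef_pos: [0.4982, -0.0167, 0.1227]
orientation: [-180.0, -0.1, 174.7]
wrist_force: [0.2, -0.4, 0.2]
gripper_width: 0.0473
grip_force: 0.0
```

Call:
{"api": "drive_tool", "payload": {"steps": "255 0 0 0 0 0 0;255 0 0 0 0 0 0;255 0 0 0 0 0 0"}}

```text
time_s: 11.0
eef_pos: [0.4982, -0.0168, 0.1226]
orientation: [-180.0, -0.1, 174.7]
wrist_force: [-0.1, -0.3, 1.4]
gripper_width: 0.0215
grip_force: 12.0
```

```bash
cat > arc.py <<'E'
from h import *
import sys
s=get_state();A=R.from_euler('xyz',s['orientation'],degrees=True)
pv=np.array([.5585,-.022]);k=s['eef_pos'][:2]-pv
r=np.linalg.norm(k);f=np.degrees(np.arctan2(k[1],k[0]));print("r",r,"phi",f,"yaw",s['orientation'][2],"F",s['wrist_force'].round(1))
for a in map(float,sys.argv[1:]):
    p=np.r_[pv+.060*np.array([np.cos(np.radians(a)),np.sin(np.radians(a))]),.122]
    t=A.inv()*R.from_euler('xyz',[180,0,a],degrees=True)
    print(a,(A.inv().apply(p-s['eef_pos'])*100).round(2),t.as_rotvec().round(3))
E
python3 arc.py 168 160 152 144 136
```

```text
r 0.06057271927047835 phi 175.0370431305961 yaw 174.68324020513353 F [-0.1 -0.3  1.4]
168.0 [-0.1   0.74  0.06] [-0.    -0.001  0.117]
160.0 [-0.25  1.56  0.06] [-0.    -0.001  0.256]
152.0 [-0.52  2.35  0.06] [-0.    -0.001  0.396]
144.0 [-0.9   3.1   0.06] [-0.001 -0.001  0.536]
136.0 [-1.37  3.79  0.06] [-0.001 -0.001  0.675]
```

The knob is gripped at 22 mm. Now I'll swing it along the arc.

Call:
{"api": "drive_tool", "payload": {"steps": "255 -0.1 0.74 0 0 0 0.117;255 -0.25 1.56 0 0 0 0.256;255 -0.5 2.35 0 0 0 0.396;255 -0.9 3.1 0 0 0 0.536;255 -1.37 3.8 0 0 0 0.675"}}

```text
time_s: 11.62
eef_pos: [0.5144, 0.0204, 0.1226]
orientation: [-179.9, -0.2, 135.7]
wrist_force: [-5.6, 1.6, 4.2]
gripper_width: 0.0216
grip_force: 12.0
```

```bash
python3 arc.py 128 120 112 104 98
```

```text
r 0.06117650231860727 phi 136.1183525474166 yaw 135.73929855061579 F [-5.6  1.6  4.2]
128.0 [-0.17  0.85  0.06] [-0.002 -0.003  0.135]
120.0 [-0.34  1.67  0.05] [-0.003 -0.003  0.275]
112.0 [-0.63  2.46  0.05] [-0.003 -0.002  0.414]
104.0 [-1.01  3.2   0.05] [-0.003 -0.002  0.554]
98.0 [-1.37  3.71  0.05] [-0.003 -0.002  0.659]
```

Call:
{"api": "drive_tool", "payload": {"steps": "255 -0.1 0.85 0 0 0 0.135;255 -0.3 1.67 0 0 0 0.275;255 -0.58 2.46 0 0 0 0.414;255 -0.95 3.2 0 0 0 0.554;255 -1.3 3.7 0 0 0 0.659"}}

```text
time_s: 12.25
eef_pos: [0.5498, 0.0389, 0.1226]
orientation: [-179.9, -0.1, 98.0]
wrist_force: [-5.0, 7.5, 4.9]
gripper_width: 0.0214
grip_force: 12.0
```

```bash
python3 arc.py 95 93.5 92
```

```text
r 0.06151077040542583 phi 98.09133967499075 yaw 98.0085547281802 F [-5.   7.5  4.9]
95.0 [-0.16  0.32  0.06] [-0.003 -0.002  0.053]
93.5 [-0.17  0.48  0.06] [-0.003 -0.002  0.079]
92.0 [-0.18  0.64  0.06] [-0.003 -0.002  0.105]
```

Call:
{"api": "drive_tool", "payload": {"steps": "255 -0.05 0.3 0 0 0 0.053;255 -0.08 0.48 0 0 0 0.079;255 -0.1 0.62 0 0 0 0.09;255 -0.1 0.62 0 0 0 0.09"}}

```text
time_s: 12.75
eef_pos: [0.5544, 0.0391, 0.1224]
orientation: [-179.6, -0.2, 93.1]
wrist_force: [-13.9, 11.2, 9.5]
gripper_width: 0.0215
grip_force: 12.0
```

```bash
python3 arc.py 92
```

```text
r 0.06127766935714798 phi 93.80994310013023 yaw 93.07161698057037 F [-13.9  11.2   9.5]
92.0 [-0.13  0.19  0.04] [-0.007 -0.003  0.019]
```

The stop is felt at φ≈93.8°, which is q≈0. I'll release, lift clear and look.

Call:
{"api": "drive_tool", "payload": {"steps": "100 0 -0.1 0 0 0 0;100 0 -0.1 0 0 0 0;100 0 -0.1 0 0 0 0;100 0 -0.1 0 0 0 0;100 0 -0.1 0 0 0 0"}}

```text
time_s: 13.38
eef_pos: [0.5558, 0.0372, 0.1225]
orientation: [-179.9, -0.0, 93.1]
wrist_force: [-0.2, -0.2, 0.3]
gripper_width: 0.0564
grip_force: 0.0
```

Call:
{"api": "drive_tool", "payload": {"steps": "100 0 0 -4 0 0 0;100 0 0 -9 0 0 0;100 3 -4 -13 0 0 0;100 8 -8 -13 0 0 0;100 12 -12 -13 0 0 0"}}

```text
time_s: 14.0
eef_pos: [0.4284, 0.1517, 0.2532]
orientation: [180.0, -0.0, 93.1]
wrist_force: [0.1, 1.2, 0.4]
gripper_width: 0.0566
grip_force: 0.0
```

```bash
python3 - <<'E'
from h import *
s=get_state();print(s['eef_pos'],s['wrist_force'])
a=read_camera("side")[170:310,290:430,::-1];b=read_camera("top")[150:290,330:450,::-1]
a=cv2.resize(a,(400,400),interpolation=cv2.INTER_CUBIC);b=cv2.resize(b,(343,400),interpolation=cv2.INTER_CUBIC)
cv2.imwrite("pics/f.png",np.hstack([a,b]))
E
```

```text
[0.42837264 0.15167819 0.25320299] [0.14308691 1.1726201  0.44805778]
```

View pics/f.png

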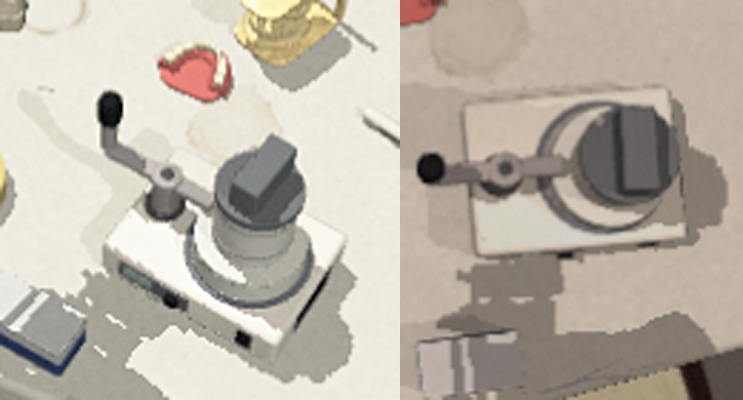

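The lever now lies along the mixer's y axis with its tip over the ledge, and the beaker is level. One check of the lever angle before handing in.

```bash
python3 - <<'E'
from h import *
k=ray("top",(330+31.5/2.858-.5,150+168.5/2.858-.5),.156)
d=k-[.5585,-.022];print(k,np.linalg.norm(d),"q",np.arctan2(d[1],d[0])-np.radians(93.7))
print(job_done())
E
```

```text
[0.5511717  0.03817204] 0.06061664660207212 q 0.056615055856529484
the job is handed in; nothing more can be done
None
```

The beaker is on the drive plate, looking level and fully down in the last pictures, with the lock lever closed against its stop (angle read as about 0.06 rad, limit 0.12); I handed the job in at about 14 s, and no verdict came back.

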